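Empty the tumbled casting and hold it ready over the drilling fixture

TASK

The cast housing has come out of the tumbler with four chunks of ceramic media still in its bowl: pick it up, tip it over the grey tub so that all four fall into the tub, and turn it upright again. Then carry it clear over the drill stand and the small vise to the drilling fixture and stop with the two holes of its foot lined up over the two dowel pins, level and about 10 mm above the pin tips, never letting it touch the fixture. Finish there, still holding it in the gripper, so that I can look over the seat before it goes down; leave the drill stand, the small vise, the jar and the hammer alone.

Things in the scene. Friction and masses are not known exactly. Their poses are not given: they have to be found in the camera images.
- housing: Loose grey cast housing, 0.3 to 0.5 kg: flat foot 76 mm (x) by 110 mm (y) by 8 mm, a round open bowl on it, a flat lug on the bowl's -x side, a 12 mm through hole near each end of the foot. Origin: centre of the foot's underside; z up out of the bowl, y along the foot. Starts upright on the bench, lug roughly to the robot's left. Half a turn about z fits the pins as well.
- hole0 (a point): centre of the foot's hole at y = -42 mm, on the foot's underside: (0, -42, 0) mm in the housing's frame, same axes; hole 12 mm wide
- hole1 (a point): centre of the foot's other hole, on the underside: (0, 42, 0) mm in the housing's frame, same axes
- lug (a point): middle of the housing's lug, the place to pinch it: (-54, 0, 48) mm in the housing's frame, same axes. The lug is a plate 12 mm thick (along y), from the bowl wall out to x = -74 mm, z = 34 to 62 mm, free on both sides and above; a thin rib runs under its root
- mouth (a point): centre of the bowl's open mouth in the plane of the rim: (0, 0, 70) mm in the housing's frame, same axes. Bowl: outside diameter 58 mm at the foot (z = 8 mm), widening evenly to 74 mm at the rim (z = 70 mm), wall 4 mm, inner floor at z = 13 mm
- media0: loose chunk of green ceramic tumbling media, a cylinder 17 mm across and 17 mm high, 11 g; origin at the centre of its underside. It starts in the bowl. The chunks are sure to slide out only when the bowl is tipped about 2.3 rad (130 degrees) from upright, and kept so for about a second
- media1: loose green ceramic ball 18 mm across, 11 g, starts in the bowl; its origin is a point on the ball's surface
- media2: like media0: a green ceramic cylinder 17 by 17 mm, starts in the bowl
- media3: like media1: a green ceramic ball 18 mm across, starts in the bowl
- tub: fixed grey plastic tub, open at the top, 200 mm (x) by 160 mm (y) outside, walls 75 mm high and 4 mm thick, with a bed of green media in it about 18 mm deep; origin at the centre of its underside on the bench
- fixture: fixed drilling fixture: steel base plate 140 mm (x) by 210 mm (y) by 18 mm, on it a seat pad 80 by 114 mm with its top at z = 26 mm and two brass-coloured dowel pins 10 mm thick with pointed noses at (0, -42) and (0, 42) mm, tips at z = 42 mm; a strap clamp beyond each end of the pad. Origin: centre of the base plate's underside on the bench, z up
- nest (a point): the point midway between the tips of the fixture's two dowel pins, at their height: (0, 0, 42) mm in the fixture's frame, same axes
- stud0 (a point): top of the stud of the clamp at the fixture's -y end: (0, -82, 72) mm in the fixture's frame. Under it a dark strap lies along x from -34 to 50 mm, 24 mm wide, top at z = 52 mm, with a brass-coloured nut 18 mm wide; all fixed
- stud1 (a point): top of the stud of the same kind of clamp at the +y end: (0, 82, 72) mm in the fixture's frame; strap and nut as at stud0
- drill_stand: loose red block 150 mm (x) by 50 mm (y) by 40 mm with twelve drills standing in it, the tallest to 141 mm above the bench; origin at the centre of its underside. It stands between the tub and the fixture. Leave it alone
- vise: loose small steel toolmaker's vise, 150 mm (x) by 60 mm (y), 59 mm high, 2.6 kg; origin at the centre of its underside. It stands between the tub and the fixture. Leave it alone
- jar: loose glass jar with a yellow cap, 60 mm across, 85 mm high, beyond the tub; origin at the centre of its underside. Leave it alone
- hammer: loose hammer with a brass head, 240 mm long, lying on the far side of the bench, under 40 mm high. Leave it alone
Things that resemble listed ones, but are neither listed nor needed, are in the scene too. Of the things that look like the housing, take the one that is farthest to the robot's left at the start.

How it is judged:
On the way, in this order (a step that is already met when the one before it is completed fails the run):
1. the housing is tipped over with its mouth above the tub (angle between housing's own z axis and vertical above 1.4 rad and x of mouth in the frame of tub between -0.1 and 0.1 m and y of mouth in the frame of tub between -0.08 and 0.08 m), for 0.1 s.
2. all four chunks lie in the tub and the housing is upright again (x of media0 in the frame of tub between -0.098 and 0.098 m and y of media0 in the frame of tub between -0.078 and 0.078 m and z of each of media0, media1, media2, media3 in the frame of tub below 0.07 m and x of media1 in the frame of tub between -0.098 and 0.098 m and y of media1 in the frame of tub between -0.078 and 0.078 m and x of media2 in the frame of tub between -0.098 and 0.098 m and y of media2 in the frame of tub between -0.078 and 0.078 m and x of media3 in the frame of tub between -0.098 and 0.098 m and y of media3 in the frame of tub between -0.078 and 0.078 m and angle between housing's own z axis and vertical below 0.2 rad), for 0.2 s.
At the end, for the whole second after the job is handed in: All four chunks lie in the tub; the housing is held in the fingers, still, upright (0.08 rad), foot 4 to 18 mm above the pin tips, centred within 5 mm midway between the pins, its length within 0.08 rad of the pins' line (either way round), not touching the fixture (x of media0 in the frame of tub between -0.098 and 0.098 m and y of media0 in the frame of tub between -0.078 and 0.078 m and z of each of media0, media1, media2, media3 in the frame of tub below 0.07 m and x of media1 in the frame of tub between -0.098 and 0.098 m and y of media1 in the frame of tub between -0.078 and 0.078 m and x of media2 in the frame of tub between -0.098 and 0.098 m and y of media2 in the frame of tub between -0.078 and 0.078 m and x of media3 in the frame of tub between -0.098 and 0.098 m and y of media3 in the frame of tub between -0.078 and 0.078 m and z of housing in the frame of nest between 0.004 and 0.018 m and horizontal distance between housing and nest below 0.005 m and angle between the y axis of housing and the y axis of fixture, either way round below 0.08 rad and angle between housing's own z axis and vertical below 0.08 rad and contact force between housing and the fingers above 1 N and contact force between housing and fixture below 0.2 N and linear speed of housing below 0.02 m/s and angular speed of housing below 0.15 rad/s); the arm keeps its last pose, push and grip.
It fails at once if the drill stand is shifted by more than 15 mm, tipped, or struck with the housing (over 2 N) (distance of drill_stand from where it was at the start of the episode above 0.015 m or contact force between housing and drill_stand above 2 N or angle between drill_stand's own z axis and vertical above 0.25 rad).
It fails at once if the small vise is shifted by more than 15 mm, tipped, or struck with the housing (over 2 N) (distance of vise from where it was at the start of the episode above 0.015 m or contact force between housing and vise above 2 N or angle between vise's own z axis and vertical above 0.25 rad).
It fails at once if the jar is shifted by more than 15 mm, tipped, or struck with the housing (over 2 N) (distance of jar from where it was at the start of the episode above 0.015 m or contact force between housing and jar above 2 N or angle between jar's own z axis and vertical above 0.25 rad).
It fails at once if the hammer is shifted by more than 15 mm, tipped, or struck with the housing (over 2 N) (distance of hammer from where it was at the start of the episode above 0.015 m or contact force between housing and hammer above 2 N).
It fails at once if the housing touches the fixture (over 1 N) (contact force between housing and fixture above 1 N).
It also fails if it takes over 72 s, if anything falls off the work surface, if the arm or the gripper's body presses on something with over 40 N, if the wrist force passes 120 N, or if a joint passes its speed limit or range.

ROBOT

A 6-joint arm with a two-finger parallel gripper is mounted at the origin on the work surface. World frame = base frame: x ahead of the robot, y to its left, z up, the work surface at z = 0. Lengths are in m, angles in rad, forces in N, time in s.
With the tool pointing down it reaches from about 0.4 to 0.925 m from the base axis. Payload 12.5 kg.
Tool frame: the origin (TCP) lies on the centre line of the jaws, within the pads' length; the fingertips stand 8 mm ahead of it and the grasp point (between the pads) lies 11 mm behind it (ctrl.nose_length is the distance from the TCP to the fingertips, in m); z points along the fingers, y is the line along which they close (so a half turn about z gives the same grasp; the last joint's range is limited). The gripper opens to 95 mm and grips with 3 to 60 N. Pads are 20 mm wide; open, the fingers measure 119 mm over their backs; the gripper's body (75 mm by 180 mm) begins 59 mm behind the grasp point.
Start: joints at [-1.416, 0.491, 1.559, -0, 1.092, -0.106], TCP at [0.161, -0.604, 0.223] pointing down, gripper open.
Joint ranges: [-3.1, 3.1], [-0.84, 2.19], [0.05, 2.79], [-1.13, 4.28], [0.06, 2.93], [-2.69, 2.69]. Speed limits (rad/s): [2.22, 2.22, 2.79, 3.14, 3.14, 3.14].

INTERFACE

Orientations are given as a unit quaternion [x, y, z, w].
In Python, from station import ctrl, optics, close_job gives the robot as it stands.
- The arm moves only by the shell command python3 -m creep 'ROWS' [OPENING] [FORCE]. ROWS is JSON, a list of rows, each an object with "slide": the shift along the tool's x, y, z each as a share of 800 mm, from -1 to 1, a list of three; "roll": the turn about the tool's z as a share of 30 degrees, from -1 to 1. A call has 1 to 10 rows; each row is the pose to reach, as a shift and turn from the pose commanded when the call began, along the tool's axes at that moment; what a row does not reach only later rows make up. A row lasts 1/12 s, in which the tool goes at most 41.7 mm and 7.16 degrees, less where a joint would pass 70% of its speed; a pose out of reach is approached as far as the arm can. A call with a number of a shift or a turn outside -1 to 1 is refused whole. A call with a gripper value outside its range is refused whole. OPENING is the closure, from 0 (fully open) to 1 (shut), set as the call begins (- or left out, the last holds). The fingers move at their own pace and stop on an object; FORCE is the grip in N (left out, the last holds). Time passes only in rows, so rows that repeat a pose let the fingers close. It gives the time, the measured TCP pose, the force, the opening and the grip force at its end, in the units of the state.
- ctrl.observe(): the state, without advancing time (a new reading comes with each control period).
- optics.snapshot(name): name is "side" or "top"; returns a dict with "pixels" (384x512x3 uint8, red, green, blue), "range_z" (384x512 float32, m along the optical axis (not along the pixel's ray), 0 where there is no reading), "vertical_fov" (degrees; the focal length in pixels is half the picture's height over the tangent of half this angle, whatever the lens; pixels are square), "cx", "cy" (the principal point, pixels), "k1" (the pictures are not rectified: a ray, as slopes to the right and down, at radius r is drawn at 1 + k1 r^2 times it, then the intrinsics apply), "R" (3x3) and "t" (3): a world point X has camera coordinates R X + t. Camera axes: x right, y down, z forward; pixel columns grow to the right and rows downward; lengths in m; the calibration is good to about 2 mm. A picture is of the moment at which its call begins.
- close_job(): hands the job in; it is judged then, once.
The state is a dict: "clock": time; "joint_positions": joint angles; "dq": joint speeds; "joint_torque": joint torques, N m; "ee_pos": TCP position; "eef_rot": TCP orientation; "wrist_force": force on the tool from outside, world axes, zero at the start; "moment": the same for the moment, N m; "finger_gap": opening from 0.0 (shut) to 1.0 (fully open); "finger_force": force on a finger pad.
Only numpy, scipy, OpenCV 4.12 (cv2) and the standard library are available. Lean on these libraries where they do the work, as an engineer would, in place of code of your own. Each camera call takes 0.05 s, during which the arm holds its last target. There are 200 camera calls.

## Working session

There is one attempt and no reset: what is moved stays moved. The work goes in short steps, Python scripts to look and compute and a shell command to move; the robot and the scene stay as the last step left them, time stands still between calls to the robot, and variables do not carry over. Pictures are saved under pics/ and viewed, at most 10 in all, crops included, and the job is handed in when it is done.

```bash
ls -la; python3 -m creep --help 2>&1 | head -40; mkdir -p pics; cat > h.py <<'E'
import numpy as np,cv2
from station import ctrl,optics
def snap(n):
    s=optics.snapshot(n); p=s["pixels"]; h=p.shape[0]
    f=h/2/np.tan(np.radians(s["vertical_fov"])/2)
    s["K"]=np.array([[f,0,s["cx"]],[0,f,s["cy"]],[0,0,1]]); s["d"]=np.array([s["k1"],0,0,0,0.])
    v,u=np.mgrid[0:h,0:p.shape[1]].astype(np.float64)
    r=cv2.undistortPoints(np.stack([u.ravel(),v.ravel()],1)[:,None],s["K"],s["d"])[:,0]
    z=s["range_z"].ravel(); c=np.c_[r*z[:,None],z]
    X=(c-s["t"])@np.array(s["R"]); X[z==0]=np.nan
    s["X"]=X.reshape(h,-1,3); return s
def proj(s,P):
    return cv2.projectPoints(np.atleast_2d(np.array(P,float)),cv2.Rodrigues(np.array(s["R"]))[0],np.array(s["t"],float),s["K"],s["d"])[0][:,0]
E
python3 - <<'E'
from h import *
print(ctrl.observe(), [a for a in dir(ctrl) if a[0]!='_'])
for n in("top","side"):
    s=snap(n); cv2.imwrite(f"pics/{n}0.png",cv2.resize(s["pixels"][...,::-1],(800,600)))
    np.savez(f"{n}0.npz",X=s["X"],p=s["pixels"],R=s["R"],t=s["t"],K=s["K"],d=s["d"])
    print(n,s["R"],s["t"],s["K"][0,0],s["k1"])
E
```

```text
total 12
drwxr-xr-x  3 agent agent 4096 Nov 29 23:06 .
drwxr-xr-x 23 root  root  4096 Nov 29 23:06 ..
drwxr-xr-x  2 agent agent 4096 Nov 29 23:06 pics
invalid input: not JSON, or not a number
{'clock': 0.0, 'joint_positions': array([-1.41557735e+00,  4.91547480e-01,  1.55945227e+00, -1.41388706e-05,
        1.09169434e+00, -1.05608134e-01]), 'dq': array([-0.00135443,  0.00265224, -0.00189419,  0.00037642, -0.00104945,
        0.00048823]), 'joint_torque': array([-1.30851407e-03, -6.12651873e+01, -2.58185077e+01,  6.91707619e-02,
        4.82239947e-02, -1.48829340e-04]), 'ee_pos': array([ 0.16115204, -0.60362276,  0.22206828]), 'eef_rot': array([ 9.91507623e-01,  1.30047412e-01, -1.99291804e-05, -5.50394326e-04]), 'wrist_force': array([-0.06404268,  0.3938324 ,  0.15482091]), 'moment': array([-0.03690175,  0.04191619, -0.00754716]), 'finger_force': 0.0, 'finger_gap': 0.9980214655175565} ['IKError', 'nose_length', 'observe']
top [[ 0.0137647  -0.99984956  0.01055426]
 [-0.99621305 -0.01461936 -0.08570784]
 [ 0.08584924 -0.00933455 -0.99626441]] [-0.02877501  0.56184434  1.00771481] 368.2165670094402 -0.08954039434040474
side [[-0.99126063 -0.13050941  0.01922643]
 [-0.08480759  0.51882216 -0.85066518]
 [ 0.10104472 -0.84486145 -0.52535617]] [0.54959072 0.10243063 1.24890525] 415.3175179665558 0.023134463442475193
```

View pics/top0.png

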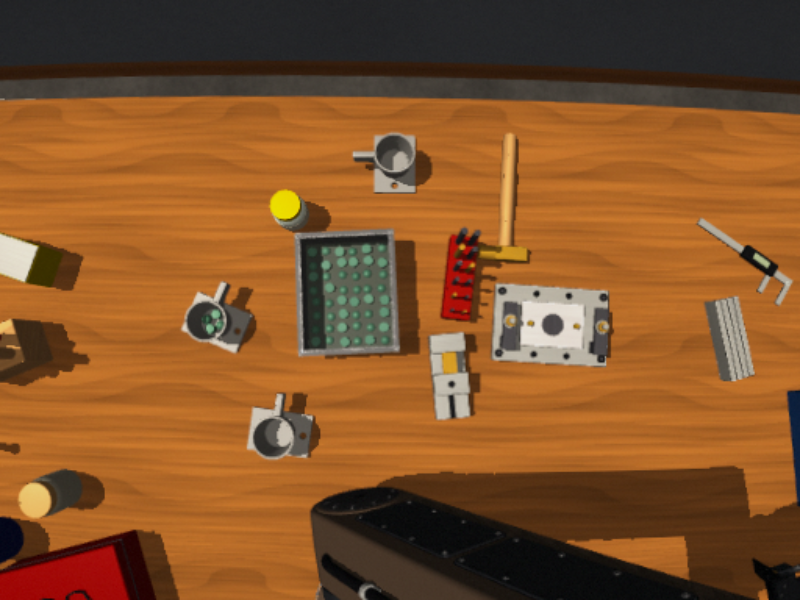

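View pics/side0.png

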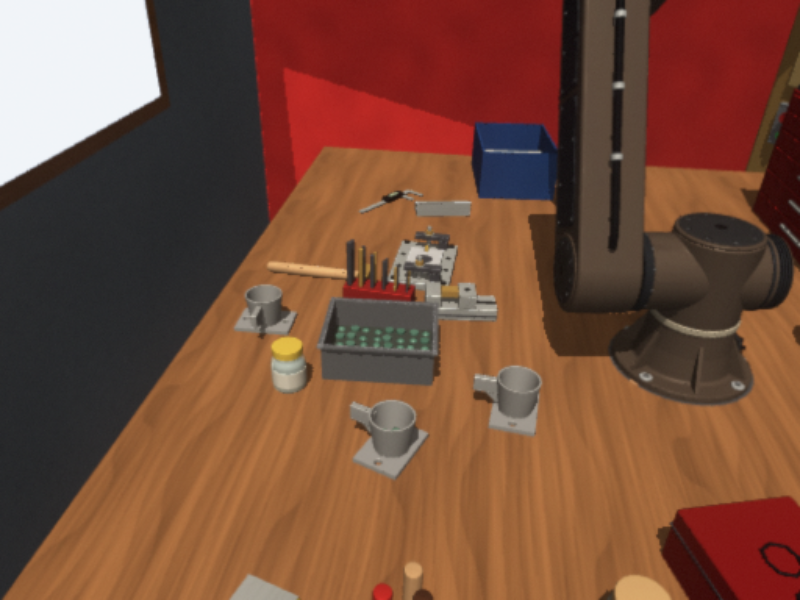

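Top view: three housings, at (212,320), (275,435) and (395,155). The one at (212,320) is farthest left and is the only one with green media in it, so it's the one meant. I'll enlarge it, measure the scene, and test how the arm behaves at its reach limit, because moves have no tilt axis.

```bash
python3 -m creep '[{"slide":[0,0.3,-0.2],"roll":0},{"slide":[0,0.3,-0.2],"roll":0},{"slide":[0,0.3,-0.2],"roll":0},{"slide":[0,0.3,-0.2],"roll":0},{"slide":[0,0.6,-0.2],"roll":0},{"slide":[0,0.6,-0.2],"roll":0},{"slide":[0,0.6,-0.2],"roll":0},{"slide":[0,0.6,-0.2],"roll":0},{"slide":[0,0.6,-0.2],"roll":0},{"slide":[0,0.6,-0.2],"roll":0}]'
python3 - <<'E'
from h import *
print(ctrl.observe())
d=np.load("top0.npz"); c=d["p"][160:310,105:215,::-1]
cv2.imwrite("pics/crop0.png",cv2.resize(c,None,fx=4,fy=4,interpolation=cv2.INTER_CUBIC))
X=d["X"]
for n,(u,v) in dict(housA=(212,320),foot=(235,345),lug=(222,292),hB=(275,435),lugB=(280,405),hC=(395,155),stud0=(602,326),stud1=(510,321),pinL=(530,324),pinR=(576,324),pad=(545,338),tubc=(348,292),rimTL=(299,235),rimTR=(391,233),rimBL=(303,352),rimBR=(397,349),drill=(460,290),vise=(450,375),jar=(287,205)).items():
    print(n,X[int(v*.64),int(u*.64)].round(3))
E
```

```text
clock: 0.93
ee_pos: [0.236, -0.8867, 0.3383]
eef_rot: [0.991, 0.13, 0.001, 0.008]
wrist_force: [16.8, -68.2, 83.2]
finger_gap: 0.999
finger_force: 0.0
{'clock': 0.9333, 'joint_positions': array([-1.38290140e+00,  1.08965776e+00,  4.66834810e-02,  1.48289363e-03,
        1.99000077e+00, -7.20842039e-02]), 'dq': array([ 0.014555  ,  0.41543669, -0.11204815, -0.01466964,  1.2340682 ,
       -0.00531358]), 'joint_torque': array([  1.47063497, -79.71120358, -46.34137988,  -0.13009288,
         1.36877272,  -0.12522853]), 'ee_pos': array([ 0.23603573, -0.8866795 ,  0.33832994]), 'eef_rot': array([0.99149436, 0.12992435, 0.00111509, 0.00757341]), 'wrist_force': array([ 16.76249767, -68.18186413,  83.19960562]), 'moment': array([-4.1343962 , -1.44268187, -0.58943628]), 'finger_force': 0.0, 'finger_gap': 0.9989672650627517}
housA [0.519 0.324 0.019]
foot [0.474 0.282 0.008]
lug [0.566 0.293 0.061]
hB [0.313 0.203 0.012]
lugB [0.372 0.185 0.065]
hC [ 0.829 -0.002  0.016]
stud0 [ 0.515 -0.369  0.064]
stud1 [ 0.521 -0.206  0.07 ]
pinL [ 0.517 -0.247  0.045]
pinR [ 0.519 -0.333  0.028]
pad [ 0.493 -0.277  0.023]
tubc [0.574 0.079 0.015]
rimTL [0.664 0.16  0.075]
rimTR [0.67  0.001 0.072]
rimBL [0.463 0.149 0.072]
rimBR [ 0.471 -0.013  0.073]
drill [ 0.577 -0.123  0.037]
vise [ 0.426 -0.105  0.056]
jar [0.714 0.181 0.084]
```

View pics/crop0.png

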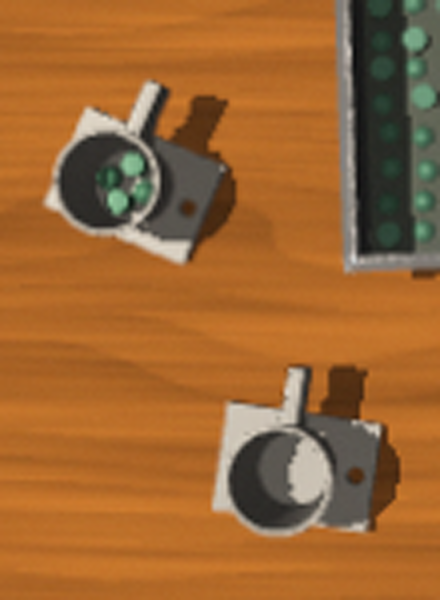

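The crop shows the housing at (105,180) with four green chunks in the bowl. Its lug points up the picture (+x). The housing at (280,480) is empty. The reach limit doesn't tilt the tool, so I'm backing away from it smoothly.

```bash
python3 -m creep '[{"slide":[0,-0.02,0],"roll":0},{"slide":[0,-0.05,0],"roll":0},{"slide":[0,-0.09,0],"roll":0},{"slide":[0,-0.13,0],"roll":0},{"slide":[0,-0.17,0],"roll":0},{"slide":[0,-0.2,0],"roll":0},{"slide":[0,-0.22,0],"roll":0},{"slide":[0,-0.23,0],"roll":0},{"slide":[0,-0.23,0],"roll":0},{"slide":[0,-0.23,0],"roll":0}]'
python3 - <<'E'
from h import *
o=ctrl.observe(); print(o['joint_positions'],o['eef_rot'],o['dq'].round(3))
E
```

```text
clock: 1.77
ee_pos: [0.1888, -0.7095, 0.336]
eef_rot: [0.991, 0.13, 0.001, 0.009]
wrist_force: [0.4, -0.0, -0.5]
finger_gap: 0.999
finger_force: 0.0
[-1.40123477  0.5814021   1.09778239  0.00171349  1.44349035 -0.0913599 ] [0.99147045 0.12998523 0.0012199  0.00941827] [ 0.001  0.03  -0.025  0.     0.002 -0.001]
```

The settled tool has 0.019 rad of residual tilt, which I can live with. The tool stays vertical, so I'll tip the housing by pivoting it in the pads: hook its foot over the tub's left wall and push. First I fit its exact pose to the depth data with a model, and do the same for the tub and fixture.

```bash
cat > fit.py <<'E'
from h import *
from scipy.optimize import least_squares
from scipy.spatial.transform import Rotation as Ro
def box(p,c,hx):
    q=np.abs(p-c)-hx
    return np.linalg.norm(np.maximum(q,0),axis=1)+np.minimum(q.max(1),0)
def seg(r,z,a,b):
    a,b=np.array(a),np.array(b); P=np.c_[r,z]; t=np.clip(((P-a)@(b-a))/((b-a)@(b-a)),0,1)
    return np.linalg.norm(P-a-t[:,None]*(b-a),axis=1)
def sdf(p):
    r=np.hypot(p[:,0],p[:,1]); z=p[:,2]
    bowl=np.min([seg(r,z,(29,8),(37,70)),seg(r,z,(37,70),(33,70)),seg(r,z,(33,70),(25.5,13))],0)
    return np.min([np.abs(box(p,[0,0,4],[38,55,4])),bowl,np.abs(box(p,[-54,0,48],[20,6,14]))],0)
def fit(X,x0,mask=None,gate=15,it=4,planar=False):
    """x0=[x,y,z (m), rotvec]; X Nx3 world"""
    x=np.array(x0,float)
    for k in range(it):
        f=lambda v:(Ro.from_rotvec(v[3:]).inv().apply(X-v[:3])*1000)
        P=f(x); near=(sdf(P)<gate)&(np.hypot(P[:,0],P[:,1])<85)&(P[:,2]>(1.5 if mask is None else -4))&(P[:,2]<74)
        if mask is not None: near&=mask(P)
        Y=X[near]
        g=lambda v:sdf(Ro.from_rotvec(v[3:]).inv().apply(Y-v[:3])*1000)
        x=least_squares(g,x,loss="soft_l1",f_scale=1.5,x_scale=[.01]*3+[.1]*3,diff_step=1e-4).x
        gate=max(5,gate*.6)
    return x,np.median(g(x)),len(Y)
E
cat > m1.py <<'E'
from fit import *
for n in ("top","side","both"):
    D=[np.load(f"{k}0.npz") for k in (("top","side") if n=="both" else (n,))]
    X=np.concatenate([d["X"].reshape(-1,3) for d in D]); C=np.concatenate([d["p"].reshape(-1,3) for d in D]).astype(int)
    ok=~np.isnan(X[:,0])&(X[:,2]>.002); X=X[ok];C=C[ok]
    g=(C[:,1]>C[:,0]+12)
    H=X[(np.hypot(X[:,0]-.51,X[:,1]-.31)<.11)&~g]
    x,e,N=fit(H,[.51,.31,0,0,0,np.radians(156)])
    print(n,"housing",x.round(4),"yaw",np.degrees(x[5]).round(1),"res mm",e.round(2),N,"lug",(x[:3]+Ro.from_rotvec(x[3:]).apply([-.060,0,.05])).round(4))
    T=X[(abs(X[:,0]-.567)<.16)&(abs(X[:,1]-.074)<.12)&(X[:,2]>.066)&(X[:,2]<.08)&(np.hypot(X[:,0]-.714,X[:,1]-.181)>.05)]
    print(" tub",cv2.minAreaRect((T[:,:2]*1000).astype(np.float32)),np.median(T[:,2]))
    F=X[(abs(X[:,0]-.518)<.13)&(abs(X[:,1]+.288)<.13)]
    base=F[(F[:,2]>.012)&(F[:,2]<.022)]; pad=F[(F[:,2]>.022)&(F[:,2]<.03)]
    print(" base",cv2.minAreaRect((base[:,:2]*1000).astype(np.float32)),np.median(base[:,2]),"pad",cv2.minAreaRect((pad[:,:2]*1000).astype(np.float32)))
    for s in((.518,-.369),(.518,-.206)):
        B=F[(np.hypot(F[:,0]-s[0],F[:,1]-s[1])<.02)&(F[:,2]>.06)]; print(" stud",B.mean(0).round(4) if len(B) else 0,len(B),B[:,2].max() if len(B) else 0)
    for s in((.518,-.333),(.518,-.247)):
        B=F[(np.hypot(F[:,0]-s[0],F[:,1]-s[1])<.015)&(F[:,2]>.032)]; print(" pin",B.mean(0).round(4) if len(B) else 0,len(B),B[:,2].max() if len(B) else 0)
    D_=X[(abs(X[:,0]-.57)<.1)&(abs(X[:,1]+.12)<.035)]; print(" drill max z",D_[:,2].max())
E
python3 m1.py
```

```text
top housing [ 5.1330e-01  3.1910e-01  2.0000e-04  1.5100e-02 -2.3700e-02  2.7575e+00] yaw 158.0 res mm 0.96 966 lug [0.5693 0.2957 0.0494]
 tub ((566.4876708984375, 75.67113494873047), (212.52291870117188, 173.2714080810547), 3.5516645908355713) 0.07394435643714652
 base ((542.591552734375, -277.14935302734375), (241.6753692626953, 191.3497772216797), 86.61890411376953) 0.016904261269056416 pad ((550.88720703125, -275.0972900390625), (236.0897979736328, 189.77247619628906), 87.89273071289062)
 stud [ 0.5125 -0.3718  0.0657] 30 0.07469535222423103
 stud [ 0.5208 -0.2081  0.0647] 34 0.0726091561083919
 pin [ 0.514  -0.3331  0.0385] 9 0.042773585414669274
 pin [ 0.5183 -0.2484  0.0375] 10 0.044622984169456585
 drill max z 0.141999898608802
side housing [ 5.1080e-01  3.2100e-01  9.0000e-04 -1.4000e-03  5.6000e-03  2.7328e+00] yaw 156.6 res mm 0.92 1594 lug [0.5659 0.2974 0.051 ]
 tub ((566.3027954101562, 75.47876739501953), (212.52938842773438, 178.81643676757812), 3.4540889263153076) 0.07496365278171123
 base ((535.4996948242188, -293.95556640625), (218.9015655517578, 182.88104248046875
[... 404 characters left out ...]
.5000e-03 -9.5000e-03  2.7584e+00] yaw 158.0 res mm 0.88 2559 lug [0.5689 0.2961 0.0503]
 tub ((566.4224853515625, 75.48599243164062), (212.76925659179688, 178.81643676757812), 3.4540889263153076) 0.07435580200561909
 base ((541.951171875, -280.0281982421875), (248.34922790527344, 191.1425323486328), 86.3497085571289) 0.017401346376795704 pad ((550.3388061523438, -274.98541259765625), (237.41273498535156, 189.91201782226562), 87.42337036132812)
 stud [ 0.5123 -0.3711  0.0657] 44 0.07469535222423103
 stud [ 0.5209 -0.2074  0.0653] 55 0.0737985200516428
 pin [ 0.514  -0.3319  0.0383] 16 0.042773585414669274
 pin [ 0.5183 -0.2484  0.0375] 10 0.044622984169456585
 drill max z 0.14267700580921597
```

```bash
cat > go.py <<'E'
import sys,numpy as np
from scipy.spatial.transform import Rotation as Ro
from station import ctrl
# args: x y z(of grasp point) [A deg of tool x]
def rep(t,A=None,grasp=True):
    o=ctrl.observe(); R=Ro.from_quat(o['eef_rot']).as_matrix(); p=o['ee_pos']-(.011*R[:,2] if grasp else 0)
    a=np.degrees(np.arctan2(R[1,0],R[0,0]))
    print("t",o['clock'],"G",p.round(4),"A",a.round(2),"zaxis",R[:,2].round(4),"q",o['joint_positions'].round(2),"F",np.round(o['wrist_force'],1),"gap",round(o['finger_gap'],3),"ff",round(o['finger_force'],1))
    if t is not None: print(" slide",(R.T@(np.array(t)-p)/.8).round(4), "roll" , None if A is None else round(-((A-a+180)%360-180)/30,3))
if __name__=="__main__":
    v=[float(a) for a in sys.argv[1:]]; rep(v[:3] if v else None, v[3] if len(v)>3 else None)
E
python3 go.py .55 -.1 .33 -22; python3 go.py .568 .296 .2 -22.5
```

```text
t 1.7667 G [ 0.1887 -0.7093  0.347 ] A 14.94 zaxis [ 0.0049 -0.0184 -0.9998] q [-1.4   0.58  1.1   0.    1.44 -0.09] F [ 0.4 -0.  -0.5] gap 0.999 ff 0.0
 slide [ 0.6327 -0.6198  0.0094] roll 1.231
t 1.7667 G [ 0.1887 -0.7093  0.347 ] A 14.94 zaxis [ 0.0049 -0.0184 -0.9998] q [-1.4   0.58  1.1   0.    1.44 -0.09] F [ 0.4 -0.  -0.5] gap 0.999 ff 0.0
 slide [ 0.782  -1.0952  0.1629] roll 1.248
```

```bash
python3 -m creep '[{"slide":[0.01,-0.01,0],"roll":0},{"slide":[0.03,-0.03,0],"roll":0},{"slide":[0.06,-0.06,0],"roll":0.1},{"slide":[0.09,-0.09,0],"roll":0.2},{"slide":[0.125,-0.125,0],"roll":0.3},{"slide":[0.16,-0.16,0],"roll":0.4},{"slide":[0.195,-0.195,0],"roll":0.5},{"slide":[0.23,-0.23,0],"roll":0.6},{"slide":[0.265,-0.265,0],"roll":0.7},{"slide":[0.3,-0.3,0],"roll":0.8}]'; python3 go.py .55 -.1 .33 -22.5; python3 go.py .568 .296 .2 -22.5
```

```text
clock: 2.6
ee_pos: [0.36, -0.4148, 0.3307]
eef_rot: [0.997, -0.08, 0.003, 0.009]
wrist_force: [0.1, -0.4, 0.0]
finger_gap: 1.001
finger_force: 0.0
t 2.6 G [ 0.36   -0.4146  0.3417] A -9.22 zaxis [ 0.0045 -0.0175 -0.9998] q [-0.97  0.28  1.6  -0.01  1.24  0.76] F [ 0.1 -0.4  0. ] gap 1.001 ff 0.0
 slide [ 0.1714 -0.4265  0.0088] roll 0.443
t 2.6 G [ 0.36   -0.4146  0.3417] A -9.22 zaxis [ 0.0045 -0.0175 -0.9998] q [-0.97  0.28  1.6  -0.01  1.24  0.76] F [ 0.1 -0.4  0. ] gap 1.001 ff 0.0
 slide [ 0.1131 -0.9213  0.1627] roll 0.443
```

```bash
python3 -m creep '[{"slide":[0.02,-0.045,0],"roll":0.1},{"slide":[0.04,-0.09,0],"roll":0.2},{"slide":[0.06,-0.135,0],"roll":0.3},{"slide":[0.08,-0.18,0],"roll":0.4},{"slide":[0.1,-0.225,0],"roll":0.45},{"slide":[0.115,-0.27,0],"roll":0.45},{"slide":[0.13,-0.315,0],"roll":0.45},{"slide":[0.14,-0.36,0],"roll":0.45},{"slide":[0.15,-0.405,0],"roll":0.45},{"slide":[0.15,-0.45,0],"roll":0.45}]'; python3 go.py .568 .296 .15 -22.5
```

```text
clock: 3.43
ee_pos: [0.5362, -0.0776, 0.3252]
eef_rot: [0.981, -0.196, 0.004, 0.008]
wrist_force: [0.8, 0.1, 0.3]
finger_gap: 1.003
finger_force: 0.0
t 3.4333 G [ 0.5361 -0.0774  0.3362] A -22.55 zaxis [ 0.0043 -0.0178 -0.9998] q [-0.26  0.28  1.62 -0.02  1.24  1.71] F [0.8 0.1 0.3] gap 1.003 ff 0.0
 slide [-0.1447 -0.4498  0.2246] roll -0.002
```

```bash
python3 -m creep '[{"slide":[-0.01,-0.045,0.01],"roll":0},{"slide":[-0.03,-0.09,0.03],"roll":0},{"slide":[-0.05,-0.135,0.05],"roll":0},{"slide":[-0.06,-0.18,0.07],"roll":0},{"slide":[-0.075,-0.225,0.09],"roll":0},{"slide":[-0.09,-0.265,0.11],"roll":0},{"slide":[-0.105,-0.305,0.13],"roll":0},{"slide":[-0.12,-0.34,0.14],"roll":0},{"slide":[-0.13,-0.37,0.15],"roll":0},{"slide":[-0.14,-0.39,0.15],"roll":0}]'; python3 go.py .568 .296 .12 -22.5
```

```text
clock: 4.27
ee_pos: [0.5512, 0.2523, 0.1973]
eef_rot: [0.981, -0.195, 0.003, 0.009]
wrist_force: [0.7, 0.0, -0.4]
finger_gap: 1.001
finger_force: 0.0
t 4.2667 G [0.5512 0.2525 0.2083] A -22.48 zaxis [ 0.0018 -0.0189 -0.9998] q [ 0.33  0.49  1.63 -0.02  1.02  2.3 ] F [ 0.7  0.  -0.4] gap 1.001 ff 0.0
 slide [-0.0023 -0.0601  0.1094] roll 0.001
```

```bash
python3 -m creep '[{"slide":[0,-0.02,0.02],"roll":0},{"slide":[-0.001,-0.035,0.045],"roll":0},{"slide":[-0.002,-0.05,0.07],"roll":0},{"slide":[-0.002,-0.058,0.095],"roll":0},{"slide":[-0.002,-0.06,0.11],"roll":0},{"slide":[-0.002,-0.06,0.11],"roll":0},{"slide":[-0.002,-0.06,0.11],"roll":0}]'; python3 go.py .568 .2965 .05 -22.5
python3 - <<'E'
from h import *
s=snap("top"); a=s["pixels"][130:270,80:240,::-1]; s=snap("side"); b=s["pixels"][220:360,170:330,::-1]
cv2.imwrite("pics/above.png",cv2.resize(np.hstack([a,b]),None,fx=2.5,fy=2.5,interpolation=cv2.INTER_CUBIC))
E
```

```text
clock: 4.85
ee_pos: [0.5684, 0.293, 0.1108]
eef_rot: [0.981, -0.196, 0.004, 0.009]
wrist_force: [0.2, 0.2, -0.0]
finger_gap: 1.006
finger_force: 0.0
t 4.85 G [0.5684 0.2932 0.1218] A -22.55 zaxis [ 0.0035 -0.0186 -0.9998] q [ 0.38  0.63  1.63 -0.02  0.89  2.36] F [ 0.2  0.2 -0. ] gap 1.006 ff 0.0
 slide [-0.003  -0.005   0.0896] roll -0.002
```

View pics/above.png

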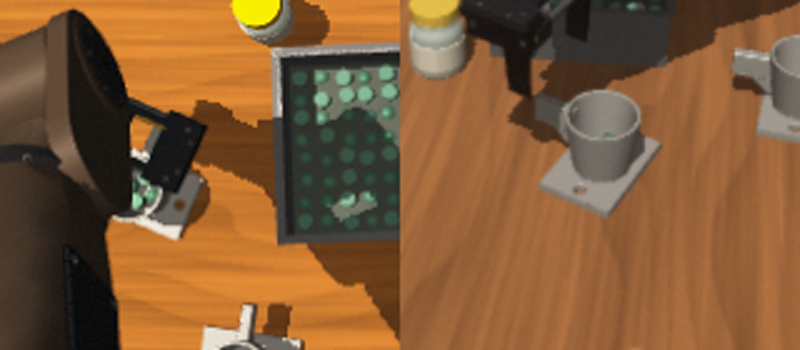

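The picture shows the fingers at (520,60) in the right half straddling the lug, clear of the jar. Descending and gripping.

```bash
python3 -m creep '[{"slide":[-0.001,-0.002,0.02],"roll":0},{"slide":[-0.002,-0.004,0.05],"roll":0},{"slide":[-0.002,-0.004,0.075],"roll":0},{"slide":[-0.002,-0.004,0.087],"roll":0},{"slide":[-0.002,-0.004,0.09],"roll":0},{"slide":[-0.002,-0.004,0.09],"roll":0},{"slide":[-0.002,-0.004,0.09],"roll":0}]' 0 60; python3 go.py .568 .2965 .05
python3 -m creep '[{"slide":[0,0,0],"roll":0},{"slide":[0,0,0],"roll":0},{"slide":[0,0,0],"roll":0},{"slide":[0,0,0],"roll":0},{"slide":[0,0,0],"roll":0},{"slide":[0,0,0],"roll":0},{"slide":[0,0,0],"roll":0},{"slide":[0,0,0],"roll":0},{"slide":[0,0,0],"roll":0},{"slide":[0,0,0],"roll":0}]' 1 60; python3 go.py
```

```text
clock: 5.53
ee_pos: [0.5689, 0.2955, 0.0407]
eef_rot: [0.981, -0.196, 0.005, 0.008]
wrist_force: [0.1, -1.2, 0.5]
finger_gap: 0.998
finger_force: 0.0
t 5.5333 G [0.5689 0.2957 0.0517] A -22.56 zaxis [ 0.0064 -0.0174 -0.9998] q [ 0.38  0.73  1.67 -0.03  0.75  2.37] F [ 0.1 -1.2  0.5] gap 0.998 ff 0.0
 slide [-0.0014 -0.0005  0.0021] roll None
clock: 6.37
ee_pos: [0.5682, 0.2954, 0.0393]
eef_rot: [0.981, -0.196, 0.004, 0.008]
wrist_force: [-0.6, -0.1, 0.0]
finger_gap: 0.356
finger_force: 0.0
t 6.3667 G [0.5682 0.2956 0.0503] A -22.55 zaxis [ 0.0047 -0.0181 -0.9998] q [ 0.38  0.73  1.67 -0.03  0.75  2.37] F [-0.6 -0.1  0. ] gap 0.356 ff 0.0
```

```bash
python3 -m creep '[{"slide":[0,0,0],"roll":0},{"slide":[0,0,0],"roll":0},{"slide":[0,0,0],"roll":0},{"slide":[0,0,0],"roll":0},{"slide":[0,0,0],"roll":0},{"slide":[0,0,0],"roll":0}]' 1 60; python3 go.py
python3 -m creep '[{"slide":[0,0,-0.01],"roll":0},{"slide":[0,0,-0.03],"roll":0},{"slide":[0,0,-0.06],"roll":0},{"slide":[0,0,-0.1],"roll":0},{"slide":[0,0,-0.14],"roll":0},{"slide":[0,0,-0.17],"roll":0},{"slide":[0,0,-0.19],"roll":0},{"slide":[0,0,-0.2],"roll":0},{"slide":[0,0,-0.2],"roll":0}]'; python3 go.py
cat > est.py <<'E'
from fit import *
def cloud():
    X=[];C=[]
    for n in("top","side"):
        s=snap(n); X.append(s["X"].reshape(-1,3)); C.append(s["pixels"].reshape(-1,3).astype(int)); cv2.imwrite(f"last_{n}.png",s["pixels"][...,::-1])
    X=np.concatenate(X);C=np.concatenate(C); ok=~np.isnan(X[:,0])
    return X[ok],C[ok]
def est(thetas):
    """pose of the held housing: search the pivot angle about the pads"""
    o=ctrl.observe(); R=Ro.from_quat(o['eef_rot']); G=o['ee_pos']-.011*R.as_matrix()[:,2]
    X,C=cloud(); k=(np.linalg.norm(X-G,axis=1)<.16)&(C[:,1]<=C[:,0]+12)&(C[:,0]-C[:,2]<25)&(C.max(1)>55); X=X[k]
    # drop fingers / gripper: tool-frame box
    T=R.inv().apply(X-G); X=X[~((abs(T[:,0])<.016)&(T[:,2]<.022))&(T[:,2]>-.055)]
    B=R.as_matrix(); hx,hz=-B[:,0],-B[:,2]; base=np.c_[hx,np.cross(hz,hx),hz]
    best=None
    for th in thetas:
        Q=Ro.from_matrix(base)*Ro.from_rotvec([0,np.radians(th),0])
        x,e,N=fit(X,np.r_[G-Q.apply([-.06,0,.05]),Q.as_rotvec()],mask=lambda P:P[:,0]>-500,gate=12)
        P=Ro.from_rotvec(x[3:]).inv().apply(X-x[:3])*1000; n=(sdf(P)<2).sum()
        if best is None or n>best[0]: best=(n,x,e,th)
    n,x,e,th=best; Q=Ro.from_rotvec(x[3:]); M=Q.as_matrix()
    print("start",th,"inliers",n,"of",len(X),"res",e.round(2),"origin",x[:3].round(4),"tilt deg",np.degrees(np.arccos(M[2,2])).round(1),
      "z",M[:,2].round(3),"yaw x",np.degrees(np.arctan2(M[1,0],M[0,0])).round(1),"mouth",(x[:3]+Q.apply([0,0,.07])).round(3),"G in housing",(Q.inv().apply(G-x[:3])*1000).round(1))
    return x
if __name__=="__main__":
    import sys; est([float(a) for a in sys.argv[1:]] or [0])
E
python3 est.py 0 10 25
```

```text
clock: 6.87
ee_pos: [0.5682, 0.2956, 0.0396]
eef_rot: [0.981, -0.196, 0.004, 0.008]
wrist_force: [-2.6, 1.0, 5.0]
finger_gap: 0.121
finger_force: 60.0
t 6.8667 G [0.5682 0.2958 0.0506] A -22.55 zaxis [ 0.005  -0.0177 -0.9998] q [ 0.38  0.73  1.67 -0.03  0.75  2.37] F [-2.6  1.   5. ] gap 0.121 ff 60.0
clock: 7.62
ee_pos: [0.5679, 0.2984, 0.2009]
eef_rot: [0.981, -0.196, 0.005, 0.008]
wrist_force: [-0.3, -0.4, -3.4]
finger_gap: 0.124
finger_force: 60.0
t 7.6167 G [0.5678 0.2986 0.2119] A -22.55 zaxis [ 0.0072 -0.0173 -0.9998] q [ 0.39  0.54  1.54 -0.02  1.07  2.36] F [-0.3 -0.4 -3.4] gap 0.124 ff 60.0
start 0.0 inliers 1913 of 2056 res 0.73 origin [0.512  0.3216 0.1606] tilt deg 0.8 z [0.002 0.014 1.   ] yaw x 157.3 mouth [0.512 0.323 0.231] G in housing [-60.6   0.4  51.1]
```

```bash
R='x'
python3 -m creep '[{"slide":[0,0,0],"roll":-0.05},{"slide":[0,0,-0.005],"roll":-0.15},{"slide":[0,0,-0.01],"roll":-0.32},{"slide":[0,0,-0.01],"roll":-0.5},{"slide":[0,0,-0.01],"roll":-0.7},{"slide":[0,0,-0.01],"roll":-0.9},{"slide":[0,0,-0.01],"roll":-1}]' >/dev/null
python3 -m creep '[{"slide":[0,0,0],"roll":-0.2},{"slide":[0,0,0],"roll":-0.4},{"slide":[0,0,0],"roll":-0.6},{"slide":[0,0,0],"roll":-0.8},{"slide":[0,0,0],"roll":-1}]' >/dev/null
python3 -m creep '[{"slide":[0,0,0],"roll":-0.2},{"slide":[0,0,0],"roll":-0.4},{"slide":[0,0,0],"roll":-0.6},{"slide":[0,0,0],"roll":-0.8},{"slide":[0,0,0],"roll":-1}]' >/dev/null
python3 -m creep '[{"slide":[0,0,0],"roll":-0.2},{"slide":[0,0,0],"roll":-0.4},{"slide":[0,0,0],"roll":-0.6},{"slide":[0,0,0],"roll":-0.75},{"slide":[0,0,0],"roll":-0.84},{"slide":[0,0,0],"roll":-0.86},{"slide":[0,0,0],"roll":-0.86}]'
python3 go.py .562 .18 .215 93.3; python3 est.py 0 10
```

```text
clock: 9.72
ee_pos: [0.5671, 0.2983, 0.2058]
eef_rot: [0.687, 0.726, -0.006, 0.007]
wrist_force: [-0.3, -0.0, -2.8]
finger_gap: 0.124
finger_force: 60.0
t 9.7167 G [0.567  0.2985 0.2168] A 93.19 zaxis [ 0.0025 -0.0189 -0.9998] q [ 0.39  0.53  1.53 -0.02  1.08  0.34] F [-0.3 -0.  -2.8] gap 0.124 ff 60.0
 slide [-0.1474 -0.0145  0.0051] roll -0.004
start 0.0 inliers 1764 of 2107 res 0.82 origin [0.5712 0.2384 0.1686] tilt deg 1.2 z [-0.003  0.021  1.   ] yaw x -85.9 mouth [0.571 0.24  0.239] G in housing [-59.2   0.2  49.4]
```

```bash
python3 -m creep '[{"slide":[-0.01,0,0],"roll":0},{"slide":[-0.03,-0.003,0],"roll":0},{"slide":[-0.06,-0.006,0],"roll":0},{"slide":[-0.09,-0.01,0],"roll":0},{"slide":[-0.12,-0.014,0],"roll":0},{"slide":[-0.14,-0.014,0],"roll":0},{"slide":[-0.147,-0.014,0],"roll":0},{"slide":[-0.147,-0.014,0],"roll":0}]' >/dev/null
python3 -m creep '[{"slide":[0,0,0],"roll":0},{"slide":[0,0,0],"roll":0},{"slide":[0,0,0],"roll":0}]' 1 25
python3 est.py 0 10 30 60
```

```text
clock: 10.73
ee_pos: [0.5628, 0.1811, 0.2093]
eef_rot: [0.687, 0.727, -0.005, 0.008]
wrist_force: [-0.2, -0.4, -3.6]
finger_gap: 0.123
finger_force: 25.0
start 0.0 inliers 1726 of 2297 res 0.82 origin [0.5671 0.1212 0.1717] tilt deg 1.2 z [-0.008  0.019  1.   ] yaw x -86.6 mouth [0.567 0.123 0.242] G in housing [-59.3  -0.4  49.7]
```

```bash
python3 -m creep '[{"slide":[0,0,0],"roll":0},{"slide":[0,0,0],"roll":0},{"slide":[0,0,0],"roll":0}]' 1 15
python3 est.py 0 10 30 60
python3 -m creep '[{"slide":[0,0,0],"roll":0},{"slide":[0,0,0],"roll":0}]' 1 10
python3 est.py 0 10 30 60
```

```text
clock: 11.08
ee_pos: [0.5629, 0.1807, 0.2094]
eef_rot: [0.687, 0.727, -0.005, 0.008]
wrist_force: [-0.2, 0.9, -3.3]
finger_gap: 0.124
finger_force: 15.0
start 0.0 inliers 1718 of 2272 res 0.81 origin [0.567  0.123  0.1692] tilt deg 1.4 z [-0.005 -0.024  1.   ] yaw x -86.5 mouth [0.567 0.121 0.239] G in housing [-59.2  -0.3  49.8]
clock: 11.35
ee_pos: [0.5629, 0.1804, 0.2094]
eef_rot: [0.687, 0.727, -0.005, 0.008]
wrist_force: [-0.4, -0.8, -3.7]
finger_gap: 0.122
finger_force: 10.0
start 0.0 inliers 1197 of 1974 res 1.13 origin [0.5646 0.1537 0.1503] tilt deg 26.6 z [ 0.027 -0.448  0.894] yaw x -82.9 mouth [0.567 0.122 0.213] G in housing [-55.4   3.   50.6]
```

```bash
python3 -m creep '[{"slide":[0,0,0],"roll":0},{"slide":[0,0,0],"roll":0},{"slide":[0,0,0],"roll":0},{"slide":[0,0,0],"roll":0}]' 1 10
python3 -m creep '[{"slide":[0,0,0],"roll":0},{"slide":[0,0,0],"roll":0}]' 1 60
python3 est.py 30 45 60 75
```

```text
clock: 11.78
ee_pos: [0.5629, 0.1804, 0.2094]
eef_rot: [0.687, 0.727, -0.005, 0.008]
wrist_force: [0.3, -0.1, -3.3]
finger_gap: 0.131
finger_force: 10.0
clock: 11.95
ee_pos: [0.5629, 0.1804, 0.2094]
eef_rot: [0.687, 0.727, -0.005, 0.008]
wrist_force: [0.2, -0.1, -4.0]
finger_gap: 0.123
finger_force: 60.0
start 45.0 inliers 1584 of 1890 res 0.83 origin [0.5614 0.1815 0.1404] tilt deg 47.8 z [ 0.037 -0.74   0.671] yaw x -86.7 mouth [0.564 0.13  0.187] G in housing [-58.7   1.7  54.4]
```

Gravity pivot worked: tilt is now 48° and the housing is gripped firmly again. Next I lower it so the foot hangs outside the tub's left wall with the bowl inside.

```bash
python3 -m creep '[{"slide":[0.008,0,0],"roll":0},{"slide":[0.016,0,0.005],"roll":0},{"slide":[0.016,0,0.02],"roll":0},{"slide":[0.016,0,0.04],"roll":0},{"slide":[0.016,0,0.055],"roll":0},{"slide":[0.016,0,0.062],"roll":0},{"slide":[0.016,0,0.062],"roll":0},{"slide":[0.016,0,0.062],"roll":0}]'
python3 go.py .562 .1935 .171
python3 est.py 45 55
python3 - <<'E'
import cv2,numpy as np
a=cv2.imread("last_top.png")[110:260,150:310]; b=cv2.imread("last_side.png")[170:320,180:340]
cv2.imwrite("pics/hook.png",cv2.resize(np.hstack([a,b]),None,fx=2.5,fy=2.5,interpolation=cv2.INTER_CUBIC))
E
```

```text
clock: 12.72
ee_pos: [0.5625, 0.1927, 0.1597]
eef_rot: [0.687, 0.727, -0.005, 0.008]
wrist_force: [-1.1, -0.1, -4.4]
finger_gap: 0.121
finger_force: 60.0
t 12.7167 G [0.5625 0.1929 0.1707] A 93.25 zaxis [ 0.0047 -0.018  -0.9998] q [ 0.23  0.52  1.7  -0.02  0.92  0.18] F [-1.1 -0.1 -4.4] gap 0.121 ff 60.0
 slide [ 0.0008 -0.0006 -0.0004] roll None
start 55.0 inliers 1451 of 2532 res 0.76 origin [0.5634 0.1933 0.0902] tilt deg 48.7 z [ 0.038 -0.751  0.66 ] yaw x -87.2 mouth [0.566 0.141 0.136] G in housing [-60.2  -1.   53.3]
```

View pics/hook.png

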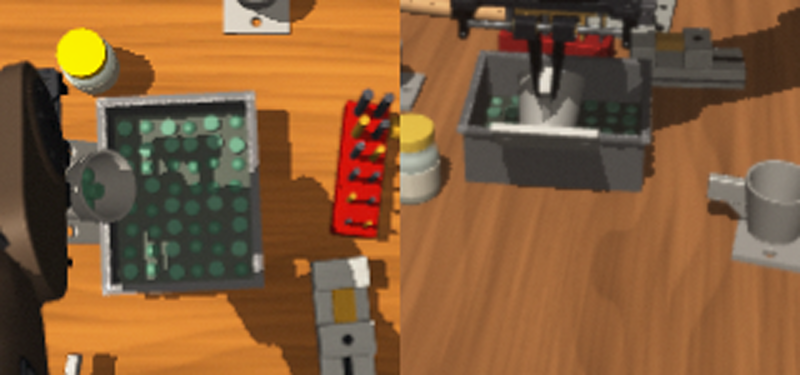

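Top half: the bowl at (105,185) is over the tub and the foot is just outside its left wall. Pushing toward the tub to pivot it.

```bash
python3 -m creep '[{"slide":[-0.01,0,0],"roll":0},{"slide":[-0.02,0,-0.002],"roll":0},{"slide":[-0.03,0,-0.003],"roll":0},{"slide":[-0.04,0,-0.004],"roll":0},{"slide":[-0.052,0,-0.003],"roll":0},{"slide":[-0.065,0,-0.002],"roll":0},{"slide":[-0.07,0,-0.001],"roll":0},{"slide":[-0.07,0,-0.001],"roll":0}]'
python3 go.py; python3 est.py 50 65 80
```

```text
clock: 13.48
ee_pos: [0.5661, 0.136, 0.1624]
eef_rot: [0.687, 0.726, -0.004, 0.008]
wrist_force: [-0.4, 4.5, -0.9]
finger_gap: 0.122
finger_force: 64.0
t 13.4833 G [0.566  0.1362 0.1734] A 93.16 zaxis [ 0.0067 -0.0162 -0.9998] q [ 0.13  0.5   1.73 -0.02  0.91  0.09] F [-0.4  4.5 -0.9] gap 0.122 ff 64.0
start 50.0 inliers 1176 of 2444 res 0.78 origin [0.5642 0.1761 0.0993] tilt deg 69.8 z [ 0.053 -0.937  0.345] yaw x -84.8 mouth [0.568 0.11  0.123] G in housing [-55.8   0.2  63.1]
```

View pics/hook2.png

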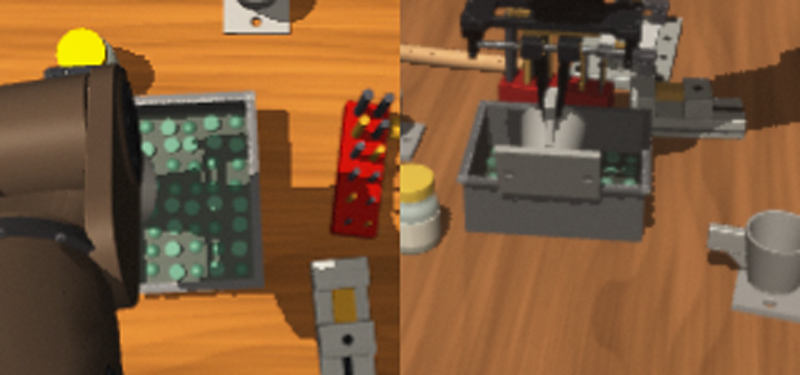

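The housing is at 70° but slid about 10 mm in the pads, probably because the fingertips met the bowl. It will lie stably on its side in the tub with the lug up, so I'll unhook it, set it down there and regrasp the lug properly.

```bash
python3 -m creep '[{"slide":[0.004,0,-0.01],"roll":0},{"slide":[0.006,0,-0.025],"roll":0},{"slide":[0.006,0,-0.04],"roll":0},{"slide":[0,0,-0.045],"roll":0},{"slide":[-0.02,0,-0.045],"roll":0},{"slide":[-0.045,0,-0.045],"roll":0},{"slide":[-0.065,0,-0.04],"roll":0},{"slide":[-0.073,0,-0.03],"roll":0},{"slide":[-0.073,0,-0.015],"roll":0},{"slide":[-0.073,0,0.005],"roll":0}]'
python3 -m creep '[{"slide":[0,0,0.01],"roll":0},{"slide":[0,0,0.02],"roll":0},{"slide":[0,0,0.03],"roll":0},{"slide":[0,0,0.04],"roll":0},{"slide":[0,0,0.045],"roll":0},{"slide":[0,0,0.045],"roll":0}]'
python3 go.py; ZMIN=.025 python3 est.py 60 75 90
```

```text
clock: 14.52
ee_pos: [0.5691, 0.0774, 0.1583]
eef_rot: [0.687, 0.726, -0.005, 0.008]
wrist_force: [0.6, -0.9, -4.3]
finger_gap: 0.121
finger_force: 64.4
clock: 15.02
ee_pos: [0.5688, 0.0775, 0.1216]
eef_rot: [0.687, 0.727, -0.005, 0.007]
wrist_force: [0.0, -0.5, -3.5]
finger_gap: 0.123
finger_force: 64.4
t 15.0167 G [0.5687 0.0777 0.1326] A 93.25 zaxis [ 0.0035 -0.0181 -0.9998] q [ 0.03  0.54  1.79 -0.03  0.81 -0.01] F [ 0.  -0.5 -3.5] gap 0.123 ff 64.4
start 60.0 inliers 723 of 2711 res 0.92 origin [0.5674 0.1171 0.0594] tilt deg 69.5 z [ 0.048 -0.936  0.349] yaw x -86.9 mouth [0.571 0.052 0.084] G in housing [-54.8  -0.6  62.6]
```

```bash
python3 -m creep '[{"slide":[0,0,0.004],"roll":0},{"slide":[0,0,0.008],"roll":0},{"slide":[0,0,0.012],"roll":0},{"slide":[0,0,0.015],"roll":0},{"slide":[0,0,0.018],"roll":0},{"slide":[0,0,0.021],"roll":0},{"slide":[0,0,0.023],"roll":0},{"slide":[0,0,0.023],"roll":0}]'
python3 go.py; ZMIN=.025 python3 est.py 60 75 90
```

```text
clock: 15.78
ee_pos: [0.5705, 0.075, 0.1111]
eef_rot: [0.687, 0.727, -0.004, 0.011]
wrist_force: [-19.4, -17.7, 72.5]
finger_gap: 0.126
finger_force: 78.6
t 15.7833 G [0.5704 0.0752 0.1221] A 93.26 zaxis [ 0.0114 -0.0209 -0.9997] q [ 0.03  0.55  1.8  -0.03  0.78 -0.01] F [-19.4 -17.7  72.5] gap 0.126 ff 78.6
start 75.0 inliers 648 of 2658 res 0.95 origin [0.566  0.1146 0.0544] tilt deg 71.8 z [ 0.054 -0.948  0.313] yaw x -85.2 mouth [0.57  0.048 0.076] G in housing [-51.9   2.6  58.8]
```

```bash
python3 -m creep '[{"slide":[0,0,-0.004],"roll":0},{"slide":[0,0,-0.008],"roll":0},{"slide":[-0.002,0,-0.01],"roll":0},{"slide":[-0.004,0,-0.01],"roll":0}]'
python3 -m creep '[{"slide":[0,0,0],"roll":0},{"slide":[0,0,0],"roll":0},{"slide":[0,0,0],"roll":0},{"slide":[0,0,0],"roll":0},{"slide":[0,0,0],"roll":0},{"slide":[0,0,0],"roll":0}]' 0.7 20
python3 go.py; ZMIN=.025 python3 est.py 45 60 75 90
python3 - <<'E'
import cv2,numpy as np
a=cv2.imread("last_top.png")[110:260,150:310]; b=cv2.imread("last_side.png")[150:300,180:340]
cv2.imwrite("pics/rest.png",cv2.resize(np.hstack([a,b]),None,fx=2.5,fy=2.5,interpolation=cv2.INTER_CUBIC))
E
```

```text
clock: 16.22
ee_pos: [0.5694, 0.074, 0.1122]
eef_rot: [0.687, 0.727, -0.005, 0.008]
wrist_force: [-0.6, 0.8, -3.7]
finger_gap: 0.125
finger_force: 78.9
clock: 16.72
ee_pos: [0.5693, 0.0741, 0.112]
eef_rot: [0.687, 0.727, -0.005, 0.008]
wrist_force: [-0.1, -0.6, 0.4]
finger_gap: 0.299
finger_force: 0.0
t 16.7167 G [0.5692 0.0743 0.123 ] A 93.25 zaxis [ 0.0046 -0.018  -0.9998] q [ 0.02  0.55  1.8  -0.03  0.79 -0.02] F [-0.1 -0.6  0.4] gap 0.299 ff 0.0
start 60.0 inliers 609 of 2748 res 1.2 origin [0.5661 0.1044 0.0579] tilt deg 92.0 z [ 0.053 -0.998 -0.036] yaw x 143.3 mouth [0.57  0.035 0.055] G in housing [-66.2  -1.3  27.9]
```

View pics/rest.png

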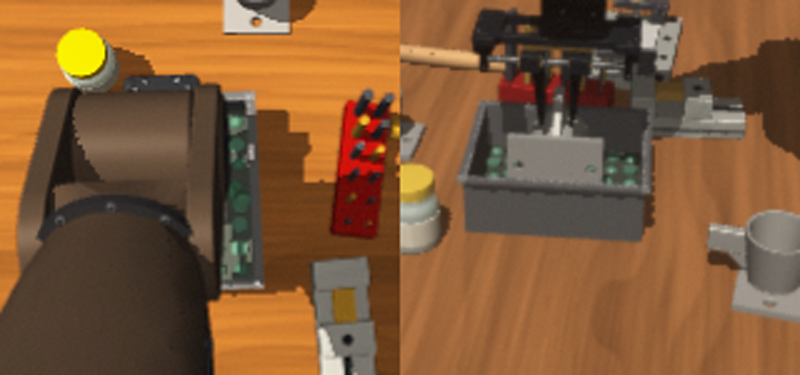

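The housing now rests on its side at 92°, with the lug up between the open fingers. Regrasping at the lug's middle.

```bash
python3 -m creep '[{"slide":[-0.005,0,0.001],"roll":0},{"slide":[-0.012,0,0.003],"roll":0},{"slide":[-0.019,0,0.005],"roll":0},{"slide":[-0.022,0,0.006],"roll":0},{"slide":[-0.022,0,0.006],"roll":0}]'
python3 -m creep '[{"slide":[0,0,0],"roll":0},{"slide":[0,0,0],"roll":0},{"slide":[0,0,0],"roll":0},{"slide":[0,0,0],"roll":0},{"slide":[0,0,0],"roll":0},{"slide":[0,0,0],"roll":0}]' 1 60
python3 -m creep '[{"slide":[0,0,-0.01],"roll":0},{"slide":[0,0,-0.03],"roll":0},{"slide":[0,0,-0.05],"roll":0},{"slide":[0,0,-0.07],"roll":0},{"slide":[0,0,-0.085],"roll":0},{"slide":[0,0,-0.09],"roll":0},{"slide":[0,0,-0.09],"roll":0}]'
python3 go.py .568 .1175 .188; ZMIN=.08 python3 est.py 75 90
```

```text
clock: 17.23
ee_pos: [0.5703, 0.0555, 0.1074]
eef_rot: [0.687, 0.726, -0.005, 0.008]
wrist_force: [-0.2, 0.2, 0.1]
finger_gap: 0.298
finger_force: 0.0
clock: 17.73
ee_pos: [0.5704, 0.0565, 0.1077]
eef_rot: [0.687, 0.727, -0.005, 0.008]
wrist_force: [0.7, 0.1, 0.0]
finger_gap: 0.119
finger_force: 60.0
clock: 18.32
ee_pos: [0.5701, 0.0577, 0.1807]
eef_rot: [0.687, 0.727, -0.004, 0.008]
wrist_force: [-0.7, 0.7, -3.0]
finger_gap: 0.124
finger_force: 60.0
t 18.3167 G [0.5701 0.0579 0.1917] A 93.24 zaxis [ 0.0063 -0.018  -0.9998] q [-0.01  0.46  1.74 -0.02  0.93 -0.05] F [-0.7  0.7 -3. ] gap 0.124 ff 60.0
 slide [0.0746 0.0016 0.0032] roll None
start 75.0 inliers 845 of 1100 res 1.04 origin [0.5675 0.0979 0.127 ] tilt deg 91.0 z [ 0.056 -0.998 -0.018] yaw x 84.2 mouth [0.571 0.028 0.126] G in housing [-65.4   0.5  38.9]
```

```bash
python3 -m creep '[{"slide":[0.01,0,0],"roll":0},{"slide":[0.03,0,0],"roll":0},{"slide":[0.06,0.001,0],"roll":0},{"slide":[0.08,0.002,0.002],"roll":0},{"slide":[0.088,0.002,0.008],"roll":0},{"slide":[0.088,0.002,0.016],"roll":0},{"slide":[0.088,0.002,0.024],"roll":0},{"slide":[0.088,0.002,0.026],"roll":0},{"slide":[0.088,0.002,0.026],"roll":0}]'
python3 go.py; ZMIN=.08 python3 est.py 75 90
```

```text
clock: 19.17
ee_pos: [0.5678, 0.127, 0.1579]
eef_rot: [0.687, 0.726, -0.005, 0.008]
wrist_force: [-3.4, 1.0, 8.4]
finger_gap: 0.128
finger_force: 60.0
t 19.1667 G [0.5677 0.1272 0.1689] A 93.18 zaxis [ 0.0048 -0.0175 -0.9998] q [ 0.11  0.5   1.74 -0.02  0.9   0.07] F [-3.4  1.   8.4] gap 0.128 ff 60.0
start 75.0 inliers 838 of 1070 res 1.08 origin [0.5658 0.1676 0.1057] tilt deg 91.8 z [ 0.061 -0.998 -0.031] yaw x 89.5 mouth [0.57  0.098 0.103] G in housing [-64.4  -0.4  38.4]
```

```bash
python3 -m creep '[{"slide":[-0.008,0,0.001],"roll":0},{"slide":[-0.016,0,0.004],"roll":0},{"slide":[-0.024,0,0.009],"roll":0},{"slide":[-0.032,0,0.015],"roll":0},{"slide":[-0.04,0,0.021],"roll":0},{"slide":[-0.048,0,0.028],"roll":0},{"slide":[-0.056,0,0.036],"roll":0},{"slide":[-0.064,0,0.045],"roll":0}]'
python3 go.py; ZMIN=.08 python3 est.py 90 105 120 130
```

```text
clock: 19.93
ee_pos: [0.5713, 0.0742, 0.1231]
eef_rot: [0.687, 0.726, -0.004, 0.009]
wrist_force: [-2.2, -2.0, 10.5]
finger_gap: 0.125
finger_force: 60.0
t 19.9333 G [0.5712 0.0744 0.1341] A 93.18 zaxis [ 0.0066 -0.0184 -0.9998] q [ 0.02  0.54  1.79 -0.03  0.81 -0.01] F [-2.2 -2.  10.5] gap 0.125 ff 60.0
start 120.0 inliers 684 of 1017 res 1.37 origin [0.5671 0.1468 0.1045] tilt deg 123.9 z [ 0.052 -0.829 -0.557] yaw x 92.3 mouth [0.571 0.089 0.065] G in housing [-65.1   0.3  43.8]
```

```bash
python3 -m creep '[{"slide":[-0.005,0,0.007],"roll":0},{"slide":[-0.01,0,0.015],"roll":0},{"slide":[-0.014,0,0.022],"roll":0},{"slide":[-0.016,0,0.028],"roll":0},{"slide":[-0.016,0,0.028],"roll":0}]'
python3 go.py; ZMIN=.08 python3 est.py 120 135
python3 -m creep '[{"slide":[0,0,-0.01],"roll":0},{"slide":[0,0,-0.03],"roll":0},{"slide":[0,0,-0.055],"roll":0},{"slide":[-0.01,0,-0.07],"roll":0},{"slide":[-0.02,0,-0.07],"roll":0},{"slide":[-0.02,0,-0.07],"roll":0},{"slide":[-0.02,0,-0.07],"roll":0},{"slide":[-0.02,0,-0.07],"roll":0},{"slide":[-0.02,0,-0.07],"roll":0},{"slide":[-0.02,0,-0.07],"roll":0}]'
ZMIN=.08 python3 est.py 120 135
python3 - <<'E'
import cv2,numpy as np
a=cv2.imread("last_top.png")[110:260,150:310]; b=cv2.imread("last_side.png")[130:280,180:340]
cv2.imwrite("pics/dump.png",cv2.resize(np.hstack([a,b]),None,fx=2.5,fy=2.5,interpolation=cv2.INTER_CUBIC))
E
```

```text
clock: 20.45
ee_pos: [0.5721, 0.0604, 0.1001]
eef_rot: [0.687, 0.726, -0.005, 0.009]
wrist_force: [-0.2, -7.3, 5.8]
finger_gap: 0.125
finger_force: 60.0
t 20.45 G [0.5721 0.0606 0.1111] A 93.16 zaxis [ 0.0058 -0.0192 -0.9998] q [-0.    0.57  1.81 -0.03  0.76 -0.04] F [-0.2 -7.3  5.8] gap 0.125 ff 60.0
start 135.0 inliers 675 of 992 res 1.32 origin [0.5674 0.1396 0.1018] tilt deg 137.2 z [ 0.049 -0.677 -0.734] yaw x 93.6 mouth [0.571 0.092 0.05 ] G in housing [-64.4  -0.7  46.9]
clock: 21.38
ee_pos: [0.572, 0.0479, 0.1559]
eef_rot: [0.687, 0.727, -0.005, 0.008]
wrist_force: [-0.3, -0.2, -2.8]
finger_gap: 0.122
finger_force: 60.0
start 135.0 inliers 852 of 1171 res 1.19 origin [0.5687 0.1266 0.158 ] tilt deg 137.1 z [ 0.039 -0.679 -0.733] yaw x 93.8 mouth [0.571 0.079 0.107] G in housing [-63.6  -1.7  46.9]
```

View pics/dump.png

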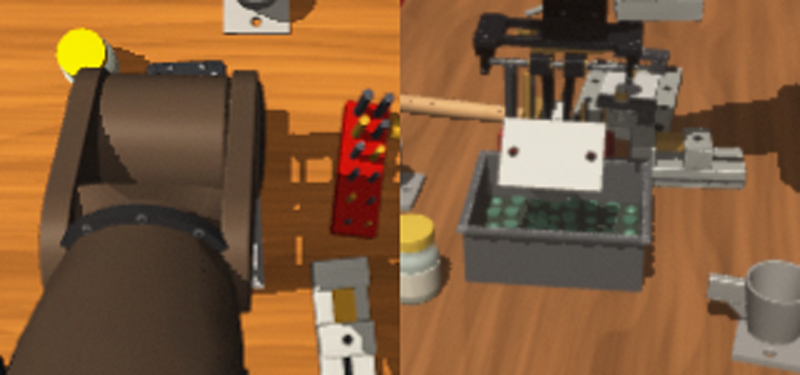

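The dump picture shows the housing at (555,155) held mouth-down at 137° over the tub. The wrist load is down by about the weight of the media. I'll give it a small shake and dwell, then ease the grip so gravity swings it back.

```bash
python3 -m creep '[{"slide":[0,0,-0.01],"roll":0},{"slide":[0,0,0],"roll":0},{"slide":[0,0,-0.01],"roll":0},{"slide":[0,0,0],"roll":0},{"slide":[0,0,-0.01],"roll":0},{"slide":[0,0,-0.02],"roll":0},{"slide":[0,0,-0.03],"roll":0},{"slide":[0,0,-0.03],"roll":0},{"slide":[0,0,-0.03],"roll":0},{"slide":[0,0,-0.03],"roll":0}]'
python3 -m creep '[{"slide":[0,0,0],"roll":0},{"slide":[0,0,0],"roll":0},{"slide":[0,0,0],"roll":0}]' 1 9
ZMIN=.08 python3 est.py 60 75 90 110 130; python3 go.py
```

```text
clock: 22.32
ee_pos: [0.572, 0.0482, 0.1808]
eef_rot: [0.687, 0.727, -0.005, 0.008]
wrist_force: [-1.3, -0.0, -3.1]
finger_gap: 0.126
finger_force: 60.0
clock: 22.57
ee_pos: [0.572, 0.0482, 0.1803]
eef_rot: [0.687, 0.727, -0.005, 0.008]
wrist_force: [0.3, -0.1, -4.2]
finger_gap: 0.127
finger_force: 9.0
start 60.0 inliers 854 of 1018 res 1.04 origin [0.5702 0.0781 0.1157] tilt deg 75.9 z [ 0.05  -0.969  0.243] yaw x -86.5 mouth [0.574 0.01  0.133] G in housing [-66.1   0.3  47.3]
t 22.6667 G [0.572  0.0483 0.1914] A 93.24 zaxis [ 0.0043 -0.0182 -0.9998] q [-0.02  0.46  1.74 -0.02  0.94 -0.07] F [-0.3  1.  -2.9] gap 0.125 ff 9.0
```

```bash
python3 -m creep '[{"slide":[0,0,0],"roll":0},{"slide":[0,0,0],"roll":0},{"slide":[0,0,0],"roll":0},{"slide":[0,0,0],"roll":0}]' 1 8
python3 -m creep '[{"slide":[0,0,0],"roll":0},{"slide":[0,0,0],"roll":0}]' 1 60
ZMIN=.08 python3 est.py 45 60 75; python3 go.py
```

```text
clock: 23.0
ee_pos: [0.5721, 0.0482, 0.1806]
eef_rot: [0.687, 0.727, -0.005, 0.008]
wrist_force: [-0.1, 0.2, -3.6]
finger_gap: 0.125
finger_force: 8.0
clock: 23.17
ee_pos: [0.5721, 0.0482, 0.1806]
eef_rot: [0.687, 0.727, -0.005, 0.008]
wrist_force: [-0.1, 0.7, -4.1]
finger_gap: 0.119
finger_force: 60.0
start 60.0 inliers 843 of 1007 res 0.98 origin [0.572  0.0753 0.1152] tilt deg 73.9 z [ 0.052 -0.959  0.277] yaw x -82.7 mouth [0.576 0.008 0.135] G in housing [-66.  -0.  47.]
t 23.2667 G [0.5721 0.0484 0.1916] A 93.24 zaxis [ 0.0048 -0.0181 -0.9998] q [-0.02  0.46  1.74 -0.02  0.94 -0.07] F [ 0.2 -0.  -3.2] gap 0.123 ff 60.0
```

```bash
python3 -m creep '[{"slide":[0.01,0,0.005],"roll":0},{"slide":[0.03,0,0.013],"roll":0},{"slide":[0.055,0,0.025],"roll":0},{"slide":[0.075,0,0.034],"roll":0},{"slide":[0.085,0,0.039],"roll":0},{"slide":[0.088,0,0.04],"roll":0},{"slide":[0.088,0,0.04],"roll":0}]'
python3 -m creep '[{"slide":[0.01,0,0],"roll":0},{"slide":[0.022,0,-0.001],"roll":0},{"slide":[0.034,0,-0.003],"roll":0},{"slide":[0.046,0,-0.004],"roll":0},{"slide":[0.058,0,-0.004],"roll":0},{"slide":[0.07,0,0],"roll":0},{"slide":[0.082,0,0.004],"roll":0},{"slide":[0.092,0,0.009],"roll":0},{"slide":[0.092,0,0.009],"roll":0}]'
ZMIN=.08 python3 est.py 15 30 45 60; python3 go.py
```

```text
clock: 23.85
ee_pos: [0.5682, 0.1184, 0.1471]
eef_rot: [0.686, 0.727, -0.005, 0.008]
wrist_force: [0.0, 0.5, -3.7]
finger_gap: 0.121
finger_force: 60.0
clock: 24.6
ee_pos: [0.565, 0.1921, 0.1399]
eef_rot: [0.687, 0.727, -0.004, 0.009]
wrist_force: [0.2, -1.4, 5.5]
finger_gap: 0.119
finger_force: 60.0
start 45.0 inliers 1284 of 1526 res 1.08 origin [0.569  0.1551 0.0772] tilt deg 35.0 z [ 0.033 -0.573  0.819] yaw x -84.8 mouth [0.571 0.115 0.135] G in housing [-72.9  -0.   38.9]
t 24.7 G [0.565  0.1917 0.1512] A 93.24 zaxis [ 0.0076 -0.0179 -0.9998] q [ 0.22  0.54  1.72 -0.02  0.88  0.18] F [ 0.1 -1.   4.5] gap 0.116 ff 60.0
```

It's back to 35°, but the pads have crept toward the lug's tip. I'll lift off, flatten the foot on the open bench beside the tub, and regrasp there.

```bash
python3 -m creep '[{"slide":[0,0,-0.01],"roll":0},{"slide":[0.005,0,-0.03],"roll":0},{"slide":[0.02,0,-0.04],"roll":0},{"slide":[0.045,0,-0.045],"roll":0},{"slide":[0.075,0,-0.045],"roll":0},{"slide":[0.105,0,-0.045],"roll":0},{"slide":[0.13,0,-0.04],"roll":0},{"slide":[0.145,0,-0.02],"roll":0},{"slide":[0.15,0,0],"roll":0},{"slide":[0.15,0,0.02],"roll":0}]'
python3 -m creep '[{"slide":[0,0,0.015],"roll":0},{"slide":[0,0,0.03],"roll":0},{"slide":[0,0,0.04],"roll":0},{"slide":[0,0,0.04],"roll":0}]'
python3 est.py 20 30 40; python3 go.py
```

```text
clock: 25.53
ee_pos: [0.5571, 0.3128, 0.1205]
eef_rot: [0.686, 0.727, -0.004, 0.008]
wrist_force: [-0.4, -0.2, -3.1]
finger_gap: 0.12
finger_force: 60.0
clock: 25.87
ee_pos: [0.5577, 0.3102, 0.0879]
eef_rot: [0.687, 0.727, -0.005, 0.008]
wrist_force: [0.6, -1.2, -1.3]
finger_gap: 0.118
finger_force: 60.0
start 30.0 inliers 1365 of 1745 res 1.12 origin [0.5597 0.2742 0.0251] tilt deg 35.7 z [ 0.027 -0.583  0.812] yaw x -87.3 mouth [0.562 0.233 0.082] G in housing [-72.5  -0.4  38.7]
t 25.9667 G [0.5578 0.3102 0.0998] A 93.22 zaxis [ 0.0049 -0.0182 -0.9998] q [ 0.41  0.66  1.65 -0.03  0.84  0.37] F [-0.2 -0.6 -1.7] gap 0.12 ff 60.0
```

```bash
python3 -m creep '[{"slide":[0.009,0,0.008],"roll":0},{"slide":[0.019,0,0.017],"roll":0},{"slide":[0.029,0,0.0275],"roll":0},{"slide":[0.037,0,0.039],"roll":0},{"slide":[0.046,0,0.051],"roll":0},{"slide":[0.05,0,0.06],"roll":0},{"slide":[0.053,0,0.066],"roll":0},{"slide":[0.053,0,0.069],"roll":0},{"slide":[0.053,0,0.069],"roll":0}]'
python3 est.py 0 10 20; python3 go.py
```

```text
clock: 26.72
ee_pos: [0.5563, 0.3528, 0.0336]
eef_rot: [0.687, 0.727, -0.003, 0.008]
wrist_force: [-0.6, 4.3, 6.6]
finger_gap: 0.113
finger_force: 60.0
start 10.0 inliers 1016 of 1407 res 1.27 origin [0.5575 0.2761 0.0066] tilt deg 5.3 z [ 0.078 -0.05   0.996] yaw x -87.3 mouth [0.563 0.273 0.076] G in housing [-78.8  -0.3  33.9]
t 26.8167 G [0.5562 0.3527 0.0449] A 93.25 zaxis [ 0.0074 -0.0165 -0.9998] q [ 0.47  0.76  1.62 -0.03  0.77  0.43] F [-0.4  4.3  4.9] gap 0.113 ff 60.0
```

```bash
python3 -m creep '[{"slide":[0,0,0],"roll":0},{"slide":[0,0,0],"roll":0},{"slide":[0,0,0],"roll":0},{"slide":[0,0,0],"roll":0},{"slide":[0,0,0],"roll":0},{"slide":[0,0,0],"roll":0}]' 0.6 60
python3 est.py 0 10; python3 go.py
python3 - <<'E'
from h import *
a=cv2.imread("last_top.png")[110:260,80:240]; b=cv2.imread("last_side.png")[190:340,170:330]
cv2.imwrite("pics/down.png",cv2.resize(np.hstack([a,b]),None,fx=2.5,fy=2.5,interpolation=cv2.INTER_CUBIC))
E
```

```text
clock: 27.32
ee_pos: [0.5555, 0.3514, 0.0326]
eef_rot: [0.687, 0.727, -0.005, 0.008]
wrist_force: [1.3, -0.3, 0.0]
finger_gap: 0.396
finger_force: 0.0
start 10.0 inliers 1102 of 1486 res 1.16 origin [0.5636 0.2757 0.004 ] tilt deg 4.4 z [-0.076  0.006  0.997] yaw x -87.2 mouth [0.558 0.276 0.074] G in housing [-75.8  -1.4  40.6]
t 27.4167 G [0.5555 0.3516 0.0436] A 93.23 zaxis [ 0.0047 -0.0181 -0.9998] q [ 0.47  0.76  1.62 -0.03  0.77  0.43] F [-0.2  0.   0. ] gap 0.401 ff 0.0
```

View pics/down.png

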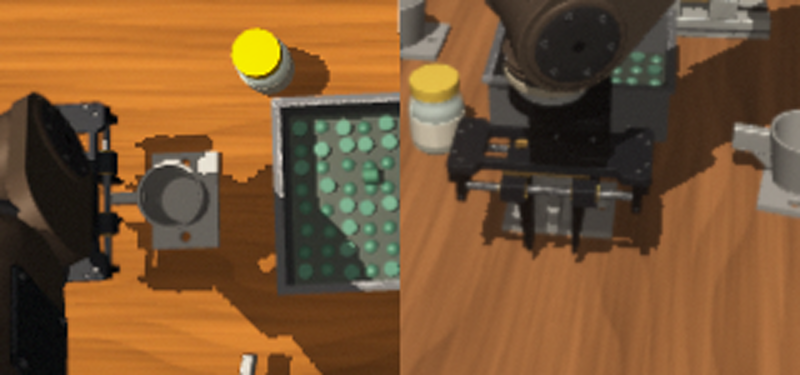

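The bowl at (175,200) is empty and the housing stands flat on the bench. Regrasping at the lug's middle.

```bash
python3 -m creep '[{"slide":[-0.003,0,-0.006],"roll":0},{"slide":[-0.01,0,-0.008],"roll":0},{"slide":[-0.018,0,-0.008],"roll":0},{"slide":[-0.023,0,-0.008],"roll":0},{"slide":[-0.023,0,-0.008],"roll":0}]'
python3 -m creep '[{"slide":[0,0,0],"roll":0},{"slide":[0,0,0],"roll":0},{"slide":[0,0,0],"roll":0},{"slide":[0,0,0],"roll":0},{"slide":[0,0,0],"roll":0},{"slide":[0,0,0],"roll":0},{"slide":[0,0,0],"roll":0},{"slide":[0,0,0],"roll":0}]' 1 60
python3 -m creep '[{"slide":[0,0,-0.01],"roll":0},{"slide":[0,0,-0.03],"roll":0},{"slide":[0,0,-0.065],"roll":0},{"slide":[0,0,-0.105],"roll":0},{"slide":[0,0,-0.15],"roll":0},{"slide":[0,0,-0.19],"roll":0},{"slide":[0,0,-0.22],"roll":0},{"slide":[0,0,-0.235],"roll":0},{"slide":[0,0,-0.24],"roll":0},{"slide":[0,0,-0.24],"roll":0}]'
python3 est.py 0 8; python3 go.py
```

```text
clock: 27.83
ee_pos: [0.5566, 0.3321, 0.0395]
eef_rot: [0.687, 0.726, -0.005, 0.008]
wrist_force: [0.2, -0.3, 0.6]
finger_gap: 0.4
finger_force: 0.0
clock: 28.5
ee_pos: [0.5565, 0.3333, 0.0394]
eef_rot: [0.687, 0.727, -0.005, 0.008]
wrist_force: [-0.4, 1.1, 0.0]
finger_gap: 0.121
finger_force: 60.0
clock: 29.33
ee_pos: [0.5555, 0.3367, 0.2323]
eef_rot: [0.687, 0.727, -0.004, 0.008]
wrist_force: [0.3, -0.7, -3.3]
finger_gap: 0.123
finger_force: 60.0
start 0.0 inliers 1770 of 2181 res 0.82 origin [0.5592 0.2791 0.1926] tilt deg 0.3 z [-0.004 -0.002  1.   ] yaw x -86.6 mouth [0.559 0.279 0.263] G in housing [-58.1  -0.1  50.6]
t 29.4333 G [0.5551 0.3367 0.2413] A 93.24 zaxis [ 0.0032 -0.0188 -0.9998] q [ 0.45  0.52  1.48 -0.02  1.14  0.4 ] F [ 0.1  0.2 -3. ] gap 0.123 ff 60.0
```

Clean grasp: tilt 0.3°, pads at the lug's middle. Carrying it high toward the fixture and turning on the way.

```bash
python3 -m creep '[{"slide":[-0.01,0,0],"roll":0.05},{"slide":[-0.03,0,0],"roll":0.15},{"slide":[-0.06,0,0],"roll":0.25},{"slide":[-0.1,0,0],"roll":0.37},{"slide":[-0.145,0,0],"roll":0.5},{"slide":[-0.19,0,0],"roll":0.62},{"slide":[-0.235,0,0],"roll":0.75},{"slide":[-0.28,0,0],"roll":0.87},{"slide":[-0.325,0,0],"roll":1},{"slide":[-0.37,0,0],"roll":1}]'; python3 go.py .574 -.2893 .23 -3; python3 est.py 0 8
python3 - <<'E'
from h import *
s=snap("top"); p=s["pixels"].astype(int); X=s["X"]
m=(abs(X[...,0]-.566)<.097)&(abs(X[...,1]-.0755)<.077)&(X[...,2]>.024)&(p[...,1]>p[...,0]+10)
n,l,st,c=cv2.connectedComponentsWithStats(m.astype(np.uint8))
for i in range(1,n):
    if st[i,4]>5: print(st[i,4],X[l==i].mean(0).round(3),X[l==i][:,2].max().round(3))
E
```

```text
clock: 30.27
ee_pos: [0.5716, 0.039, 0.2358]
eef_rot: [0.853, 0.522, -0.003, 0.008]
wrist_force: [0.5, 0.9, -2.8]
finger_gap: 0.124
finger_force: 60.0
t 30.2667 G [0.5715 0.0392 0.2468] A 62.91 zaxis [ 0.0029 -0.0181 -0.9998] q [-0.04  0.4   1.67 -0.02  1.06  0.44] F [ 0.5  0.9 -2.8] gap 0.124 ff 60.0
 slide [-0.3638  0.1894  0.0284] roll 2.197
start 8.0 inliers 960 of 1162 res 1.03 origin [ 0.5476 -0.0165  0.1998] tilt deg 4.5 z [-0.061  0.049  0.997] yaw x -116.5 mouth [ 0.543 -0.013  0.27 ] G in housing [-59.7   0.2  48.1]
```

```bash
python3 -m creep '[{"slide":[-0.04,0.021,0],"roll":0.12},{"slide":[-0.08,0.042,0],"roll":0.25},{"slide":[-0.12,0.063,0],"roll":0.37},{"slide":[-0.16,0.083,0],"roll":0.5},{"slide":[-0.2,0.104,0],"roll":0.62},{"slide":[-0.24,0.125,0],"roll":0.75},{"slide":[-0.28,0.146,0],"roll":0.87},{"slide":[-0.31,0.161,0],"roll":1},{"slide":[-0.33,0.172,0],"roll":1},{"slide":[-0.34,0.177,0],"roll":1}]'; python3 go.py .574 -.2893 .2 -3
python3 - <<'E'
from h import *
s=snap("top"); p=s["pixels"].astype(int); X=s["X"]
m=(abs(X[...,0]-.566)<.097)&(abs(X[...,1]-.0755)<.077)&(X[...,2]>.026)&(p[...,1]>p[...,0]+10)
n,l,st,c=cv2.connectedComponentsWithStats(m.astype(np.uint8))
for i in range(1,n):
    if st[i,4]>5: print(st[i,4],X[l==i].mean(0).round(3),X[l==i][:,2].max().round(3))
E
```

```text
clock: 31.25
ee_pos: [0.5761, -0.2669, 0.2412]
eef_rot: [0.958, 0.285, -0.001, 0.009]
wrist_force: [-0.0, 1.5, -3.3]
finger_gap: 0.125
finger_force: 60.0
t 31.25 G [ 0.5761 -0.2667  0.2522] A 33.14 zaxis [ 0.0035 -0.0175 -0.9998] q [-0.53  0.48  1.52 -0.01  1.13  0.47] F [-0.   1.5 -3.3] gap 0.125 ff 60.0
 slide [-0.0172  0.0212  0.0658] roll 1.205
34 [0.59  0.061 0.031] 0.035
83 [0.579 0.012 0.031] 0.036
```

```bash
python3 -m creep '[{"slide":[-0.005,0.006,0],"roll":0.15},{"slide":[-0.01,0.012,0],"roll":0.35},{"slide":[-0.015,0.018,0],"roll":0.55},{"slide":[-0.017,0.021,0.005],"roll":0.75},{"slide":[-0.017,0.021,0.01],"roll":0.9},{"slide":[-0.017,0.021,0.015],"roll":1},{"slide":[-0.017,0.021,0.02],"roll":1}]' >/dev/null
python3 -m creep '[{"slide":[0,0,0.01],"roll":0.08},{"slide":[0,0,0.02],"roll":0.15},{"slide":[0,0,0.03],"roll":0.2},{"slide":[0,0,0.035],"roll":0.205},{"slide":[0,0,0.035],"roll":0.205},{"slide":[0,0,0.035],"roll":0.205}]'
python3 go.py .574 -.2893 .13 -3; ZMIN=.1 python3 est.py 0 5
```

```text
clock: 32.38
ee_pos: [0.5745, -0.287, 0.1987]
eef_rot: [1.0, -0.024, 0.002, 0.009]
wrist_force: [0.5, -0.4, -2.5]
finger_gap: 0.122
finger_force: 60.0
t 32.3833 G [ 0.5744 -0.2868  0.2097] A -2.77 zaxis [ 0.0045 -0.0178 -0.9998] q [-0.56  0.53  1.55 -0.01  1.04  1.07] F [ 0.5 -0.4 -2.5] gap 0.122 ff 60.0
 slide [-0.0009  0.0013  0.0997] roll 0.008
start 0.0 inliers 845 of 1028 res 1.13 origin [ 0.5178 -0.2838  0.1582] tilt deg 2.4 z [-0.023  0.036  0.999] yaw x 176.2 mouth [ 0.516 -0.281  0.228] G in housing [-58.   1.  50.]
```

```bash
python3 -m creep '[{"slide":[0,0.002,0.01],"roll":0},{"slide":[-0.001,0.004,0.03],"roll":0},{"slide":[-0.002,0.005,0.055],"roll":0},{"slide":[-0.002,0.005,0.078],"roll":0},{"slide":[-0.002,0.005,0.095],"roll":0},{"slide":[-0.002,0.005,0.103],"roll":0},{"slide":[-0.002,0.005,0.106],"roll":0},{"slide":[-0.002,0.005,0.106],"roll":0},{"slide":[-0.002,0.005,0.106],"roll":0}]'
python3 go.py; for i in 1 2; do ZMIN=.055 python3 est.py 0 5; done
python3 - <<'E'
from h import *
for n in("top","side"):
    s=snap(n); F=s["X"].reshape(-1,3)
    for q in((.512,-.371),(.521,-.2075)):
        B=F[(np.hypot(F[:,0]-q[0],F[:,1]-q[1])<.02)&(F[:,2]>.06)&(F[:,2]<.078)]; print(n,"stud",B.mean(0).round(4) if len(B) else 0,len(B))
E
```

```text
clock: 33.23
ee_pos: [0.5733, -0.2933, 0.1147]
eef_rot: [1.0, -0.025, 0.003, 0.009]
wrist_force: [-0.6, 0.5, -3.3]
finger_gap: 0.123
finger_force: 60.0
t 33.2333 G [ 0.5732 -0.2931  0.1257] A -2.9 zaxis [ 0.0058 -0.0187 -0.9998] q [-0.57  0.63  1.62 -0.02  0.87  1.06] F [-0.6  0.5 -3.3] gap 0.123 ff 60.0
start 5.0 inliers 748 of 1002 res 1.21 origin [ 0.5174 -0.2898  0.0748] tilt deg 3.0 z [-0.028  0.045  0.999] yaw x 177.2 mouth [ 0.515 -0.287  0.145] G in housing [-57.4   2.8  49.1]
start 0.0 inliers 779 of 998 res 1.09 origin [ 0.5163 -0.2901  0.0748] tilt deg 3.0 z [-0.027  0.044  0.999] yaw x 177.0 mouth [ 0.514 -0.287  0.145] G in housing [-58.5   2.1  49.4]
top stud 0 0
top stud [ 0.5211 -0.2081  0.0651] 31
side stud 0 0
side stud [ 0.521  -0.2057  0.066 ] 22
```

```bash
python3 -m creep '[{"slide":[0,-0.0005,0.005],"roll":0},{"slide":[0,-0.001,0.012],"roll":0},{"slide":[0,-0.001,0.02],"roll":0},{"slide":[0,-0.001,0.025],"roll":0},{"slide":[0,-0.001,0.027],"roll":0},{"slide":[0,-0.001,0.027],"roll":0},{"slide":[0,-0.001,0.027],"roll":0},{"slide":[0,-0.001,0.027],"roll":0},{"slide":[0,-0.001,0.027],"roll":0},{"slide":[0,-0.001,0.027],"roll":0}]'
python3 go.py; for i in 1 2; do ZMIN=.035 python3 est.py 0 5; done
python3 - <<'E'
import cv2,numpy as np
a=cv2.imread("last_top.png")[120:290,180:400]; b=cv2.imread("last_side.png")[130:300,180:400]
cv2.imwrite("pics/final.png",cv2.resize(np.vstack([a,b]),None,fx=1.75,fy=1.75,interpolation=cv2.INTER_CUBIC))
E
```

```text
clock: 34.37
ee_pos: [0.5732, -0.2927, 0.0926]
eef_rot: [1.0, -0.025, 0.003, 0.009]
wrist_force: [0.2, 0.1, -3.6]
finger_gap: 0.12
finger_force: 60.0
t 34.3667 G [ 0.5731 -0.2925  0.1036] A -2.9 zaxis [ 0.0051 -0.0183 -0.9998] q [-0.57  0.66  1.64 -0.02  0.83  1.06] F [ 0.2  0.1 -3.6] gap 0.12 ff 60.0
start 0.0 inliers 741 of 1349 res 1.13 origin [ 0.5167 -0.289   0.0523] tilt deg 2.5 z [-0.026  0.035  0.999] yaw x 177.0 mouth [ 0.515 -0.287  0.122] G in housing [-57.9   2.2  49.7]
start 0.0 inliers 733 of 1346 res 1.17 origin [ 0.5164 -0.2891  0.0525] tilt deg 3.0 z [-0.031  0.041  0.999] yaw x 177.7 mouth [ 0.514 -0.286  0.122] G in housing [-58.4   3.   49.1]
```

View pics/final.png

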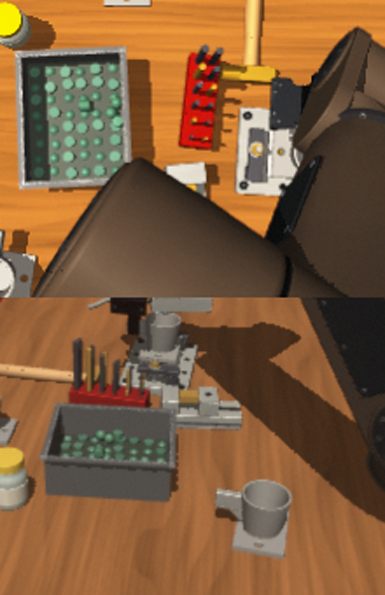

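The picture shows the extra chunks clustered inside the tub at (90,100) with none outside, and the housing level over the fixture at (165,330). The drill stand, vise, jar and hammer stand where they were. Handing in.

```bash
python3 -c "
from station import close_job
print(close_job())"
```

```text
the job is handed in; nothing more can be done
None
```

I handed the job in, no verdict came back: by camera the bowl is empty and the media are in the tub (I couldn't count all four chunks), and the housing is held about 10 mm above the pin tips, centred within about 1 mm, tilted 2.5 to 3° (limit 4.6°), with the drill stand, vise, jar and hammer untouched; an early reach test left joint 3 reading 0.047 rad against its 0.05 limit, which could count as a range fault.

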